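# Press the last leg into a tree-slice plinth

## Robot

A 7-joint arm with a two-finger parallel gripper is mounted at the origin on the work surface. World frame = base frame: x ahead of the robot, y to its left, z up, the work surface at z = 0. Lengths are in m, angles in rad, forces in N, time in s.
With the tool pointing down it reaches from about 0.425 to 1.025 m from the base axis. Payload 3.6 kg.
Tool frame: the origin (TCP) lies at the very end of the fingers, on their centre line; the grasp point (between the pads) lies 19 mm behind it; z points along the fingers, y is the direction in which the jaws open and shut (so a half turn about z gives the same grasp; the last joint's range is limited). The gripper opens to 85 mm and grips with 20 to 120 N. Pads are 22 mm wide; open, the fingers measure 114 mm over their backs; the gripper's body (76 mm by 85 mm) begins 54 mm behind the grasp point. The pads swing forward as they close: fully open they stand 13 mm farther back than shut.
Start: joints at [-0.093, 0.591, 0.048, 1.609, -0.033, 0.943, -0.034], TCP at [0.725, 0, 0.231] pointing down, gripper open.
Joint ranges: [-2.69, 2.69], [-0.47, 2.24], [-1.27, 1.36], [0.19, 2.51], [-1.53, 4.68], [0.08, 2.07], [-3.09, 3.09]. Speed limits (rad/s): [2.57, 2.57, 3.14, 3.14, 3.14, 3.14, 3.14].

## Interface

Orientations are given as a unit quaternion [w, x, y, z].
In Python, from plant import bot, cams gives the robot as it stands.
- The arm moves only by the tool step_arm, never from a script. Its argument "motion" is a list of rows, each a list of 3 entries, a list of its own where there are three numbers: the shift along the world's x, y, z in mm, then the turn, a rotation vector about the world's x, y, z in degrees, then the finger opening in mm, from 0 to 85.4. A call has 1 to 12 rows; each row shifts and turns the commanded pose from where the row before left it; what a row does not reach is not made up. A row lasts 1/12 s, in which the tool goes at most 41.7 mm and 7.16 degrees, less where a joint would pass 70% of its speed; a pose out of reach is approached as far as the arm can. A call is refused whole if a number of a shift passes 41.7 or a number of a turn 7.16, either way. A call with a gripper value outside its range is refused whole. The fingers move at their own pace and stop on an object; "newtons" is the grip in N (left out, the last holds). Time passes only in rows, so rows that do not move let the fingers close. It gives the time, the measured TCP pose, the force and the opening at its end, in the units of the state.
- bot.get_obs(): the state, without advancing time (a new reading comes with each control period).
- cams.camera(name): name is "scene" or "side" or "wrist"; returns the picture (420x560x3 uint8, red, green, blue); there is no depth.
- cams.get_calibration(name): a dict with "fx", "fy", "cx", "cy" (pixels), "T" (4x4, takes a point from camera to world coordinates). Camera axes: x right, y down, z forward; pixel columns grow to the right and rows downward; lengths in m; the calibration is good to about 2 mm. A picture is of the moment at which its call begins: read the wrist's pose just before it. get_calibration takes no time and is no camera call; for the wrist camera it gives the pose at the moment of the call.
- bot.close_job(): hands the job in, once; it reports no verdict.
The state is a dict: "time_s": time; "joints": joint angles; "dq": joint speeds; "joint_efforts": joint torques, N m; "ee_pos": TCP position; "orientation": TCP orientation; "force": force on the tool from outside, world axes, zero at the start; "torque": the same for the moment, N m; "width": finger opening in m.
Only numpy, scipy, OpenCV 4.12 (cv2) and the standard library are available. Lean on these libraries where they do the work, as an engineer would, in place of code of your own. Each camera call takes 0.05 s, during which the arm holds its last target. There are 200 camera calls.

## Task

The tree-slice plinth lies upside down on its mat and still lacks one leg. Take the short leg, the one as long as the two already fitted, out of the drilled board, feel about with its tenon for the blind hole in the bare boss (that boss was glued on by eye, so the hole is some millimetres off its place), press the leg straight in until its shoulder sits flush on the boss, and let go. The glue is still fresh: do not let the leg push on the plinth with more than about 35 N at any moment, and leave the long leg, the glue bottle, the wax tin and the mallet where they are.

Things in the scene. Friction and masses are not known exactly. Their poses are not given: they have to be found in the camera images.
- plinth: Fixed round slice of trunk, 275 mm across, face down on a mat. Origin on the bench under its centre, z up. Its upper face is 35 mm above the bench; on it, 85 mm from the centre, stand three round bosses (64 mm across, 32 mm high, tops 67 mm above the bench): at +x the bare one with the hole, at 120 and 240 degrees those whose legs (30 mm thick, up to 127 mm above the bench) are fitted.
- socket (a point): Where the hole's mouth ought to be: 85 mm along the plinth's +x, level with the bare boss's flat top (67 mm above the bench), z up. The boss was glued on by eye: the true hole lies 2 to 6 mm from this point in any direction, unmeasured. It is round, vertical, 21.5 mm wide, 23 mm deep, with a sharp, unchamfered rim, in the middle of its boss.
- leg_center (a point): Middle of the thick part of the short leg, on its axis, 50 mm above its lower end; z runs from tenon to foot. Plain turned wood, 40 to 85 g: below, a round tenon 20 mm thick and 20 mm long with a square-cut end; then a square shoulder; then a straight round leg 30 mm thick and 60 mm long with a felt disc on its foot end. It stands tenon down, its shoulder on the drilled board.
- leg_tip (a point): Centre of the flat end face of the short leg's tenon, 50 mm below point leg_center along the leg. The tenon enters the hole freely for about 8 mm; farther down the bore is snug and grips it all round, so that pushing on takes roughly 5 to 15 N while it moves, until the shoulder meets the boss.
- rack: Drilled board in which finished legs stand, 220 x 70 mm, 28 mm high, fixed. Origin on the bench under its centre, x along its length. Three through holes 24 mm in diameter at x = -80, 0 and +80 mm; the legs stand in the two outer holes, loosely, and the middle one is empty.
- long_leg_center (a point): Middle of the thick part of the long leg, 70 mm above its lower end: it has the same tenon and thickness but is 100 mm long above its shoulder and belongs to another plinth. It stands in the other outer hole of the board and is to be left there.
- glue: White glue bottle, 60 mm in diameter, 135 mm high, upright; origin under its centre. Leave alone.
- wax: Round wax tin, 84 mm in diameter, 55 mm high; origin under its centre. Leave alone.
- mallet: Rubber mallet lying on the bench: head 62 mm in diameter and 95 mm long, handle reaching 270 mm along its +x; origin on the bench under the head. Leave alone.

How it is judged:
On the way, in this order (a step that is already met when the one before it is completed fails the run):
1. the short leg is drawn out of the drilled board: its tenon's end is above the board (z of leg_tip in the frame of rack above 0.033 m), for 0.1 s.
2. the tenon has found the hole: its end is at least 4 mm below the boss's top, near the socket (z of leg_tip in the frame of socket below -0.004 m and horizontal distance between leg_tip and socket below 0.012 m), for 0.05 s.
At the end, for the whole second after the job is handed in: The short leg stands in the bare boss's hole with its tenon's end at least 17.5 mm below the boss's top (shoulder within 2.5 mm of flush), within 12 mm of the socket point, upright within 0.06 rad, at rest and released; the long leg is still in the board, within 15 mm of where it stood (z of leg_tip in the frame of socket below -0.0175 m and horizontal distance between leg_tip and socket below 0.012 m and angle between leg_tip's own z axis and vertical below 0.06 rad and linear speed of leg below 0.02 m/s and distance of long_leg_center from where it was at the start of the episode below 0.015 m); the robot touches nothing.
It fails at once if the leg is pushed against the plinth with more than 35 N (contact force between leg and plinth above 35 N).
It fails at once if the long leg is pulled or knocked out of its place (more than 15 mm) (distance of long_leg_center from where it was at the start of the episode above 0.015 m).
It fails at once if the glue bottle, wax tin or mallet is moved by more than 20 mm (distance of any of glue, wax, mallet from where it was at the start of the episode above 0.02 m).
It also fails if it takes over 64 s, if anything falls off the work surface, if the arm or the gripper's body presses on something with over 40 N, if the wrist force passes 120 N, or if a joint passes its speed limit or range.

## Working session

There is one attempt and no reset: what is moved stays moved. The work goes in short steps, Python scripts to look and compute and a tool call to move; the robot and the scene stay as the last step left them, time stands still between calls to the robot, and variables do not carry over. Pictures are saved under pics/ and viewed, about 8 in all and at most 12, crops included, and the job is handed in when it is done.

Besides the shell and the picture viewer there is one more tool, called as name(argument=value, ...), one argument or row to a line, values as JSON. step_arm: Moves the arm, as the interface text tells. Its arguments: {"type":"object","properties":{"motion":{"type":"array","items":{"type":"array"}},"newtons":{"type":"number"}},"required":["motion"]}

```bash
mkdir -p pics; cat > h.py <<'E'
import numpy as np, cv2
from plant import bot, cams
def shot(n,f):
    K=cams.get_calibration(n); im=cams.camera(n); cv2.imwrite(f,im[:,:,::-1]); return im,K
def ray(K,u,v,z):
    T=np.array(K["T"]); d=T[:3,:3]@np.array([(u-K["cx"])/K["fx"],(v-K["cy"])/K["fy"],1]); o=T[:3,3]
    return o+d*(z-o[2])/d[2]
def proj(K,p):
    T=np.array(K["T"]); c=T[:3,:3].T@(np.array(p)-T[:3,3]); return c[0]/c[2]*K["fx"]+K["cx"],c[1]/c[2]*K["fy"]+K["cy"]
E
python3 - <<'E'
from h import *
for n in("scene","side"):
    im,K=shot(n,f"pics/{n}0.png"); print(n,np.round(K["T"],3).tolist(),K["fx"],K["cx"],K["cy"])
print(bot.get_obs())
E
```

```text
scene [[0.656, 0.601, -0.457, 1.196], [0.755, -0.535, 0.38, -0.52], [-0.016, -0.594, -0.804, 1.207], [0.0, 0.0, 0.0, 1.0]] 527.6312877438826 281.77178700261413 208.215155124228
side [[-0.973, -0.108, 0.204, 0.312], [-0.23, 0.525, -0.819, 1.072], [-0.019, -0.844, -0.536, 0.744], [0.0, 0.0, 0.0, 1.0]] 497.77294928631966 283.87880952379163 216.94937886828887
{'time_s': 0.1, 'joints': array([-0.093519  ,  0.59205005,  0.04834214,  1.60971351, -0.03330307,
        0.94273897, -0.03367956]), 'dq': array([ 2.77869545e-05, -1.76090108e-03, -1.83125836e-04, -2.60706357e-03,
        1.48996331e-03,  6.60175307e-04, -1.44021188e-04]), 'joint_efforts': array([ 4.48489009e-03, -5.50000584e+01,  1.55277103e+00, -1.98825985e+01,
        9.68024513e-03,  3.83386548e-03,  2.66350116e-05]), 'ee_pos': array([ 7.24231062e-01, -8.90191982e-07,  2.30232608e-01]), 'orientation': array([-6.94086285e-04,  7.07075991e-01,  7.07136788e-01, -7.90759981e-04]), 'force': array([ 0.06656314, -0.28489274, -0.08650271]), 'torque': array([ 0.05752238, -0.01306061, -0.03591358]), 'width': 0.08559699378475938}
```

View pics/scene0.png

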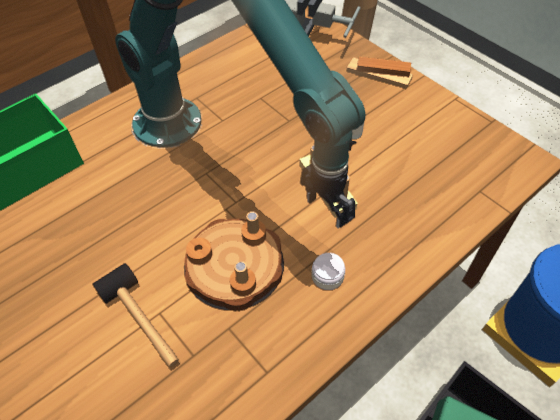

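View pics/side0.png

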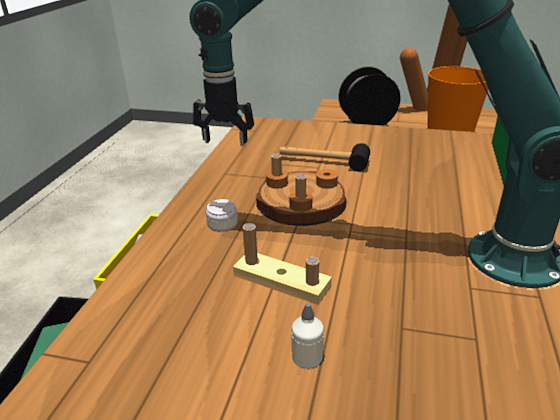

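The scene view shows the plinth with its bare boss and hole at about (199,248), and fitted legs at (252,215) and (241,266). The side view shows the rack, with the long leg top at (250,228), the short leg top at (313,261) and the bare boss at (326,176).

```bash
python3 - <<'E'
from h import *
K=cams.get_calibration("scene");S=cams.get_calibration("side")
r=lambda k,u,v,z:print(np.round(ray(k,u,v,z),4))
print("hole");r(K,199,248,.067);r(S,327,175,.067)
print("legs");r(K,252.5,215.5,.127);r(S,276.5,156,.127);r(K,241,266,.127);r(S,301,178,.127)
print("short,long");r(S,313,261,.088);r(S,250,228,.128)
print("wax, glue, rackhole");r(K,328,267,.055);r(S,308,312,.135);r(S,281.5,271.5,.028)
print("mallet head");r(K,117,283,.03)
print(np.round(cams.get_calibration("wrist")["T"],3))
E
```

```text
hole
[ 0.5034 -0.222   0.067 ]
[ 0.4991 -0.2107  0.067 ]
legs
[ 0.5508 -0.0799  0.127 ]
[ 0.6428 -0.1846  0.127 ]
[ 0.6465 -0.1927  0.127 ]
[ 0.5468 -0.0669  0.127 ]
short,long
[0.4595 0.2286 0.088 ]
[0.6102 0.1902 0.128 ]
wax, glue, rackhole
[ 0.7567 -0.0093  0.055 ]
[0.4309 0.4348 0.135 ]
[0.5364 0.205  0.028 ]
mallet head
[ 0.4282 -0.4287  0.03  ]
[[ 1.     0.    -0.002  0.725]
 [-0.    -0.954 -0.301  0.078]
 [-0.002  0.301 -0.954  0.373]
 [ 0.     0.     0.     1.   ]]
```

step_arm(
  motion=[
    [[-22, 19, 0], [0, 0, 0], 85],
    [[-22, 19, 0], [0, 0, 0], 85],
    [[-22, 19, 0], [0, 0, 0], 85],
    [[-22, 19, 0], [0, 0, 0], 85],
    [[-22, 19, 0], [0, 0, 0], 85],
    [[-22, 19, 0], [0, 0, 0], 85],
    [[-22, 19, 0], [0, 0, 0], 85],
    [[-22, 19, 0], [0, 0, 0], 85],
    [[-22, 19, 0], [0, 0, 0], 85],
    [[-22, 19, 0], [0, 0, 0], 85],
    [[-22, 19, 0], [0, 0, 0], 85],
    [[-22, 20, 0], [0, 0, 0], 85],
  ],
)

```text
time_s: 1.1
ee_pos: [0.4595, 0.2293, 0.231]
orientation: [-0.0, 0.707, 0.707, -0.0]
force: [-0.5, 0.7, -0.2]
width: 0.0851
```

step_arm(
  motion=[
    [[0, 0, 0], [0, 0, 0], 85],
    [[0, 0, 0], [0, 0, 0], 85],
    [[0, 0, 0], [0, 0, 0], 85],
  ],
)

```text
time_s: 1.35
ee_pos: [0.4613, 0.2286, 0.2313]
orientation: [0.0, 0.707, 0.707, -0.0]
force: [0.3, -0.2, -1.0]
width: 0.0853
```

```bash
python3 - <<'E'
from h import *
im,K=shot("wrist","pics/w1.png"); o=bot.get_obs(); print(o["ee_pos"],o["orientation"]); print(proj(K,[.46,.229,.088]))
E
```

```text
[0.46183088 0.22808266 0.23127007] [ 3.78814488e-04  7.07632129e-01  7.06580941e-01 -1.13101634e-05]
(np.float64(280.95009474972903), np.float64(196.57275735963265))
```

View pics/w1.png

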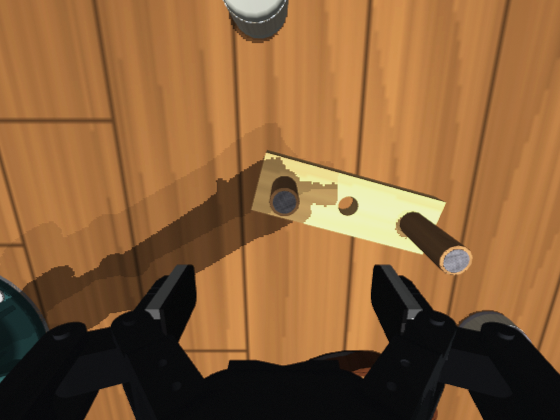

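The wrist view shows the short leg's foot disc at about (285,201), the empty hole at (347,205) and the long leg top at (456,260).

```bash
python3 - <<'E'
from h import *
im=cv2.imread("pics/w1.png"); K=cams.get_calibration("wrist")
h=cv2.cvtColor(im,cv2.COLOR_BGR2HSV)
print(im[201,285],im[201,279],h[201,285],h[190,285])
roi=im[165:225,262:312].astype(int); m=((roi[:,:,0]>=roi[:,:,2]-5)&(roi.sum(2)>120)).astype(np.uint8)
c=max(cv2.findContours(m,0,1)[0],key=cv2.contourArea); (u,v),r=cv2.minEnclosingCircle(c); u+=262;v+=165
print(u,v,r,ray(K,u,v,.088)); print(ray(K,347,205,.028),ray(K,456,260,.128))
E
```

```text
[71 66 67] [68 64 65] [126  18  71] [ 14 138 100]
283.875 202.0 10.920980453491211 [0.46338052 0.22298435 0.088     ]
[0.53851225 0.201791   0.028     ] [0.61745862 0.18013377 0.128     ]
```

step_arm(
  motion=[
    [[2, -5, -21], [0, 0, 0], 85],
    [[0, 0, -21], [0, 0, 0], 85],
    [[0, 0, -21], [0, 0, 0], 85],
    [[0, 0, -21], [0, 0, 0], 85],
    [[0, 0, -21], [0, 0, 0], 85],
    [[0, 0, -21], [0, 0, 0], 85],
    [[0, 0, -21], [0, 0, 0], 85],
    [[0, 0, -21], [0, 0, 0], 85],
    [[0, 0, -21], [0, 0, 0], 85],
    [[0, 0, 0], [0, 0, 0], 50],
    [[0, 0, 0], [0, 0, 0], 40],
  ],
  newtons=80,
)

```text
time_s: 2.32
ee_pos: [0.4634, 0.2226, 0.0415]
orientation: [0.0, 0.708, 0.706, -0.001]
force: [0.5, 0.5, -0.4]
width: 0.0635
```

step_arm(
  motion=[
    [[0, 0, 0], [0, 0, 0], 20],
    [[0, 0, 0], [0, 0, 0], 20],
    [[0, 0, 0], [0, 0, 0], 20],
    [[0, 0, 0], [0, 0, 0], 20],
    [[0, 0, 0], [0, 0, 0], 20],
    [[0, 0, 0], [0, 0, 0], 20],
  ],
)

```text
time_s: 2.82
ee_pos: [0.4635, 0.2241, 0.0437]
orientation: [0.0, 0.707, 0.707, 0.001]
force: [-2.3, -1.2, 6.0]
width: 0.0284
```

step_arm(
  motion=[
    [[0, 0, 10], [0, 0, 0], 20],
    [[0, 0, 20], [0, 0, 0], 20],
    [[0, 0, 20], [0, 0, 0], 20],
    [[0, 0, 20], [0, 0, 0], 20],
    [[0, 0, 20], [0, 0, 0], 20],
    [[0, 0, 20], [0, 0, 0], 20],
    [[0, 0, 20], [0, 0, 0], 20],
    [[0, 0, 20], [0, 0, 0], 20],
    [[0, 0, 10], [0, 0, 0], 20],
    [[0, 0, 0], [0, 0, 0], 20],
    [[0, 0, 0], [0, 0, 0], 20],
  ],
)

```text
time_s: 3.73
ee_pos: [0.463, 0.224, 0.2028]
orientation: [0.0, 0.707, 0.707, 0.001]
force: [0.2, -0.1, -0.7]
width: 0.0286
```

```bash
python3 - <<'E'
from h import *
im,K=shot("side","pics/s1.png"); im2,K2=shot("wrist","pics/w2.png"); o=bot.get_obs(); print(o["ee_pos"],o["orientation"],o["force"],o["width"])
u,v=map(int,proj(K,o["ee_pos"])); print(u,v)
c=cv2.resize(im[v-60:v+60,u-60:u+60],(480,480)); cv2.imwrite("pics/c1.png",np.hstack([c[:420],im2[:420,120:440]])[:,:,::-1])
E
```

```text
[0.46217682 0.22357417 0.20140031] [-2.55630828e-04  7.07076308e-01  7.07136553e-01 -9.61349980e-04] [ 1.11769121  0.04342438 -1.06088216] 0.02825533324925919
312 215
```

View pics/c1.png

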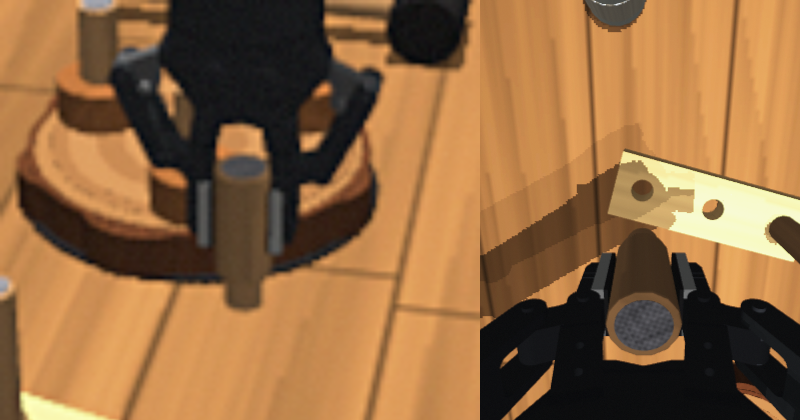

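Held firmly with the leg close to upright: its foot is at wrist (284,325), and the vacated board hole is visible at (282,190). Next I carry it over the bare boss and look down.

step_arm(
  motion=[
    [[0, -12, 6], [0, 0, 0], 20],
    [[3, -36, 6], [0, 0, 0], 20],
    [[3, -36, 6], [0, 0, 0], 20],
    [[3, -36, 6], [0, 0, 0], 20],
    [[3, -36, 6], [0, 0, 0], 20],
    [[3, -36, 6], [0, 0, 0], 20],
    [[4, -36, 6], [0, 0, 0], 20],
    [[4, -36, 0], [0, 0, 0], 20],
    [[4, -36, 0], [0, 0, 0], 20],
    [[4, -36, 0], [0, 0, 0], 20],
    [[4, -36, 0], [0, 0, 0], 20],
    [[4, -36, 0], [0, 0, 0], 20],
  ],
)

```text
time_s: 4.83
ee_pos: [0.5005, -0.1865, 0.2436]
orientation: [-0.001, 0.707, 0.707, -0.001]
force: [0.8, -0.3, -0.2]
width: 0.0287
```

step_arm(
  motion=[
    [[2, -30, 0], [0, 0, 0], 20],
    [[0, 0, 0], [0, 0, 0], 20],
    [[0, 0, 0], [0, 0, 0], 20],
    [[0, 0, 0], [0, 0, 0], 20],
  ],
)

```text
time_s: 5.17
ee_pos: [0.5028, -0.2138, 0.2435]
orientation: [-0.001, 0.707, 0.707, -0.0]
force: [-0.5, 0.7, -0.5]
width: 0.0284
```

```bash
python3 - <<'E'
from h import *
im2,K2=shot("wrist","pics/w3.png"); o=bot.get_obs(); print(o["ee_pos"],o["orientation"],o["force"],o["width"])
print(proj(K2,[.501,-.216,.067]),proj(K2,o["ee_pos"]-[0,0,.034]))
E
```

```text
[ 0.50318383 -0.21289272  0.24358069] [-1.14659791e-03  7.06712474e-01  7.07499905e-01 -2.20726749e-04] [ 0.21071514 -0.30456211 -0.34835564] 0.028261265617879457
(np.float64(281.08668522736275), np.float64(191.12359195454866)) (np.float64(282.58167590986085), np.float64(241.04320088501711))
```

View pics/w3.png

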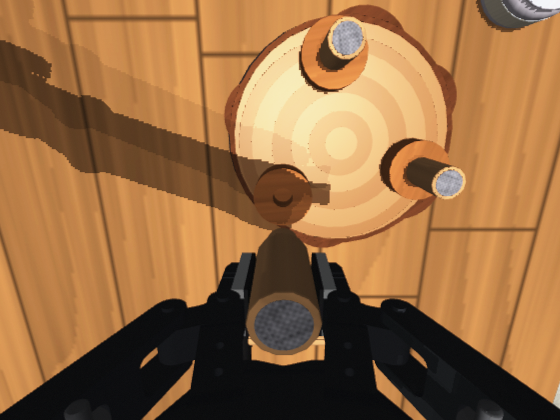

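The bare boss is at about (284,194) in the wrist view, with its hole near (284,196). I'll enlarge that part.

```bash
python3 - <<'E'
from h import *
im=cv2.imread("pics/w3.png")
c=im[160:250,235:345]; c=cv2.resize(c,None,fx=7,fy=6.6,interpolation=cv2.INTER_CUBIC)
c=np.clip(c.astype(float)*1.8,0,255).astype(np.uint8)
cv2.imwrite("pics/c3.png",c)
E
```

```text
(no output)
```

View pics/c3.png

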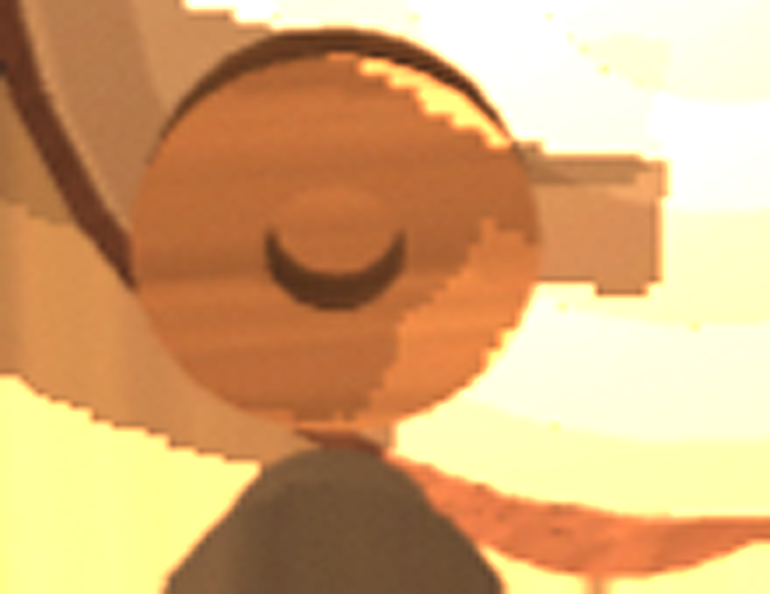

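```bash
python3 - <<'E'
from h import *
K=cams.get_calibration("wrist"); o=bot.get_obs(); p=o["ee_pos"]; print(p)
print("hole",ray(K,282.5,196.7,.067))
for dz in(-.030,-.034,-.038): print(dz,proj(K,p+[0,.010,dz]),proj(K,p+[.010,0,dz]))
print("foot",ray(K,284,325,p[2]+.046)-p)
T=np.array(K["T"]);print(T[:3,3]-p)
# scene/side check
E
```

```text
[ 0.50318383 -0.21289272  0.24358069]
hole [ 0.50293001 -0.22131458  0.067     ]
-0.03 (np.float64(281.99674967172984), np.float64(229.82622401831335)) (np.float64(298.1593090057455), np.float64(244.9374379178261))
-0.034 (np.float64(282.031513608104), np.float64(227.490809702329)) (np.float64(297.8726850024509), np.float64(242.3383316687761))
-0.038 (np.float64(282.06490325493616), np.float64(225.24771909319122)) (np.float64(297.59721921222814), np.float64(239.8404080875759))
foot [0.00116764 0.00081473 0.046     ]
[0.00096766 0.07730677 0.14320261]
```

step_arm(
  motion=[
    [[-1, -8, -10], [0, 0, 0], 20],
    [[0, 0, -20], [0, 0, 0], 20],
    [[0, 0, -20], [0, 0, 0], 20],
    [[0, 0, -20], [0, 0, 0], 20],
    [[0, 0, -20], [0, 0, 0], 20],
    [[0, 0, -20], [0, 0, 0], 20],
    [[0, 0, -15], [0, 0, 0], 20],
    [[0, 0, -5], [0, 0, 0], 20],
    [[0, 0, 0], [0, 0, 0], 20],
    [[0, 0, 0], [0, 0, 0], 20],
    [[0, 0, 0], [0, 0, 0], 20],
  ],
)

```text
time_s: 6.13
ee_pos: [0.5037, -0.2221, 0.1151]
orientation: [0.001, 0.707, 0.707, 0.0]
force: [-0.0, 0.6, -1.1]
width: 0.0284
```

```bash
python3 - <<'E'
from h import *
im,K=shot("scene","pics/sc2.png"); im2,K2=shot("wrist","pics/w4.png"); im3,K3=shot("side","pics/s4.png"); o=bot.get_obs(); p=o["ee_pos"];print(p,o["force"])
tip=p-[0,0,.034]
def crop(im,K,w=55):
    u,v=map(round,map(float,proj(K,tip))); print(u-w//2,v-w//2); return cv2.resize(im[v-w//2:v-w//2+w,u-w//2:u-w//2+w],(396,396),interpolation=cv2.INTER_CUBIC)
cv2.imwrite("pics/c4.png",np.hstack([crop(im,K),crop(im3,K3)])[:,:,::-1])
E
```

```text
[ 0.50367878 -0.22220575  0.1152865 ] [ 0.44433102 -0.43136485 -0.17424299]
171 218
299 142
```

View pics/c4.png

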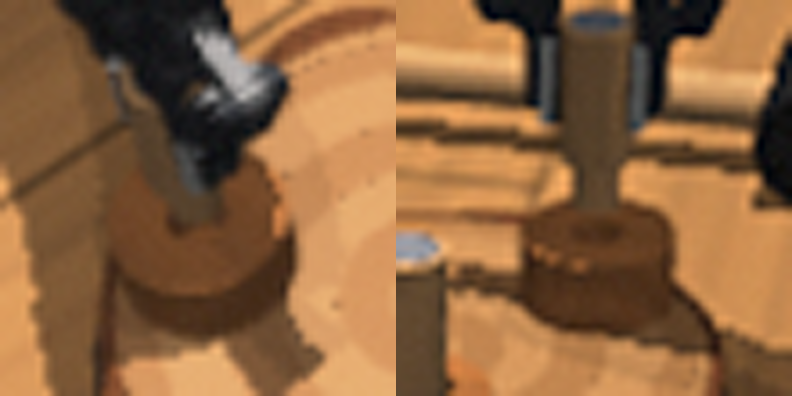

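Above the hole to within a few millimetres: in the side crop the tenon axis is about 0.5 px left of the hole. Now I lower gently.

step_arm(
  motion=[
    [[0, 0, -4], [0, 0, 0], 20],
    [[0, 0, -4], [0, 0, 0], 20],
    [[0, 0, -2], [0, 0, 0], 20],
    [[0, 0, -1], [0, 0, 0], 20],
    [[0, 0, -1], [0, 0, 0], 20],
    [[0, 0, -1], [0, 0, 0], 20],
    [[0, 0, 0], [0, 0, 0], 20],
  ],
)

```text
time_s: 6.87
ee_pos: [0.5029, -0.222, 0.1011]
orientation: [-0.0, 0.707, 0.707, -0.0]
force: [0.5, 0.0, -0.1]
width: 0.0283
```

step_arm(
  motion=[
    [[0, 0, -1], [0, 0, 0], 20],
    [[0, 0, -1], [0, 0, 0], 20],
    [[0, 0, 0], [0, 0, 0], 20],
  ],
)

```text
time_s: 7.12
ee_pos: [0.5029, -0.222, 0.0992]
orientation: [-0.0, 0.707, 0.707, -0.0]
force: [0.4, 0.2, -0.5]
width: 0.0284
```

step_arm(
  motion=[
    [[0, 0, -1], [0, 0, 0], 20],
    [[0, 0, -1], [0, 0, 0], 20],
    [[0, 0, 0], [0, 0, 0], 20],
  ],
)

```text
time_s: 7.37
ee_pos: [0.5029, -0.222, 0.0971]
orientation: [-0.0, 0.707, 0.707, -0.0]
force: [0.3, 0.8, -0.9]
width: 0.0286
```

step_arm(
  motion=[
    [[0, 0, -1], [0, 0, 0], 20],
    [[0, 0, -1], [0, 0, 0], 20],
    [[0, 0, 0], [0, 0, 0], 20],
  ],
)

```text
time_s: 7.62
ee_pos: [0.5029, -0.222, 0.0951]
orientation: [-0.0, 0.707, 0.707, -0.0]
force: [-0.5, -0.6, -0.3]
width: 0.0284
```

step_arm(
  motion=[
    [[0, 0, -1], [0, 0, 0], 20],
    [[0, 0, -1], [0, 0, 0], 20],
    [[0, 0, 0], [0, 0, 0], 20],
  ],
)

```text
time_s: 7.87
ee_pos: [0.5026, -0.2222, 0.0932]
orientation: [-0.0, 0.707, 0.707, -0.0]
force: [-1.0, -0.6, 0.8]
width: 0.0285
```

No contact force with the tip about 7–8 mm below the boss top, so the tenon has entered the hole. I'll press on slowly.

step_arm(
  motion=[
    [[0, 0, -1], [0, 0, 0], 20],
    [[0, 0, -1], [0, 0, 0], 20],
  ],
)

```text
time_s: 8.03
ee_pos: [0.5031, -0.2222, 0.0915]
orientation: [0.0, 0.707, 0.707, 0.0]
force: [-1.6, -0.6, 4.6]
width: 0.0286
```

step_arm(
  motion=[
    [[0, 0, -1], [0, 0, 0], 20],
    [[0, 0, -1], [0, 0, 0], 20],
  ],
)

```text
time_s: 8.2
ee_pos: [0.5031, -0.2221, 0.0894]
orientation: [0.0, 0.707, 0.707, 0.0]
force: [-1.3, -0.4, 2.7]
width: 0.0283
```

step_arm(
  motion=[
    [[0, 0, -1], [0, 0, 0], 20],
    [[0, 0, -1], [0, 0, 0], 20],
  ],
)

```text
time_s: 8.37
ee_pos: [0.503, -0.222, 0.0872]
orientation: [0.0, 0.707, 0.707, 0.0]
force: [-0.9, -0.4, 3.2]
width: 0.0285
```

step_arm(
  motion=[
    [[0, 0, -1], [0, 0, 0], 20],
    [[0, 0, -1], [0, 0, 0], 20],
  ],
)

```text
time_s: 8.53
ee_pos: [0.5031, -0.222, 0.0852]
orientation: [0.0, 0.707, 0.707, 0.0]
force: [-1.1, -0.5, 2.8]
width: 0.0285
```

step_arm(
  motion=[
    [[0, 0, -1], [0, 0, 0], 20],
    [[0, 0, 0], [0, 0, 0], 20],
  ],
)

```text
time_s: 8.7
ee_pos: [0.503, -0.222, 0.084]
orientation: [-0.0, 0.707, 0.707, -0.0]
force: [-0.2, -1.4, -0.0]
width: 0.0285
```

step_arm(
  motion=[
    [[0, 0, -1], [0, 0, 0], 20],
    [[0, 0, 0], [0, 0, 0], 20],
  ],
)

```text
time_s: 8.87
ee_pos: [0.5029, -0.222, 0.0831]
orientation: [-0.0, 0.707, 0.707, -0.0]
force: [-0.6, -1.2, 1.5]
width: 0.0286
```

step_arm(
  motion=[
    [[0, 0, -1], [0, 0, 0], 20],
    [[0, 0, 0], [0, 0, 0], 20],
  ],
)

```text
time_s: 9.03
ee_pos: [0.5031, -0.2221, 0.0826]
orientation: [0.0, 0.707, 0.707, 0.0]
force: [-2.4, -0.6, 5.1]
width: 0.0285
```

step_arm(
  motion=[
    [[0, 0, -0.5], [0, 0, 0], 20],
    [[0, 0, 0], [0, 0, 0], 20],
  ],
)

```text
time_s: 9.2
ee_pos: [0.5032, -0.2221, 0.0825]
orientation: [0.0, 0.707, 0.707, 0.0]
force: [-2.2, 0.1, 7.4]
width: 0.0287
```

step_arm(
  motion=[
    [[0, 0, -0.5], [0, 0, 0], 20],
    [[0, 0, 0], [0, 0, 0], 20],
  ],
)

```text
time_s: 9.37
ee_pos: [0.5033, -0.2221, 0.0824]
orientation: [0.0, 0.707, 0.707, 0.0]
force: [-1.9, 0.3, 11.8]
width: 0.0285
```

```bash
python3 - <<'E'
from h import *
im,K=shot("scene","pics/sc5.png"); im3,K3=shot("side","pics/s5.png"); o=bot.get_obs(); p=o["ee_pos"];print(p,o["force"])
tip=np.array([.503,-.222,.075])
def crop(im,K,w=66):
    u,v=map(round,map(float,proj(K,tip))); print(u-w//2,v-w//2); return cv2.resize(im[v-w//2:v-w//2+w,u-w//2:u-w//2+w],(396,396),interpolation=cv2.INTER_CUBIC)
cv2.imwrite("pics/c5.png",np.hstack([crop(im,K),crop(im3,K3)])[:,:,::-1])
E
```

```text
[ 0.50326707 -0.22209036  0.08245739] [-2.71191987  0.66036209 10.98538605]
165 213
293 138
```

View pics/c5.png

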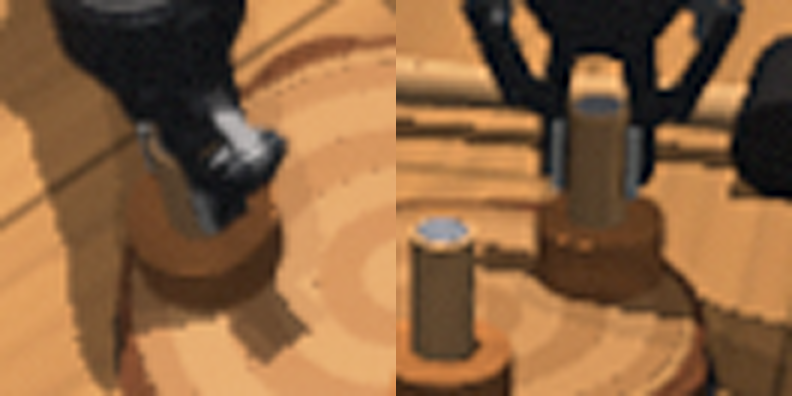

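The side crop shows the shoulder down on the boss and the leg as tall as the fitted ones. The force rises with no travel, so one slightly firmer push will tell a seated shoulder from bore friction.

step_arm(
  motion=[
    [[0, 0, -0.5], [0, 0, 0], 20],
    [[0, 0, 0], [0, 0, 0], 20],
  ],
)

```text
time_s: 9.63
ee_pos: [0.5034, -0.2222, 0.0824]
orientation: [0.0, 0.707, 0.707, 0.0]
force: [-3.6, 1.0, 15.5]
width: 0.0284
```

step_arm(
  motion=[
    [[0, 0, -0.5], [0, 0, 0], 20],
    [[0, 0, 0], [0, 0, 0], 20],
  ],
)

```text
time_s: 9.8
ee_pos: [0.5034, -0.2222, 0.0823]
orientation: [0.0, 0.707, 0.707, 0.0]
force: [-4.4, 1.2, 18.5]
width: 0.0284
```

Seated: no travel up to 18.5 N. I'll relieve most of the load, open and rise.

step_arm(
  motion=[
    [[0, 0, 1], [0, 0, 0], 20],
    [[0, 0, 0.7], [0, 0, 0], 20],
    [[0, 0, 0], [0, 0, 0], 40],
    [[0, 0, 0], [0, 0, 0], 60],
    [[0, 0, 0], [0, 0, 0], 70],
    [[0, 0, 0], [0, 0, 0], 70],
    [[0, 0, 0], [0, 0, 0], 70],
    [[0, 0, 0], [0, 0, 0], 70],
  ],
)

```text
time_s: 10.47
ee_pos: [0.503, -0.2219, 0.0818]
orientation: [-0.0, 0.707, 0.707, -0.0]
force: [0.6, 0.1, -0.0]
width: 0.07
```

step_arm(
  motion=[
    [[0, 0, 5], [0, 0, 0], 70],
    [[0, 0, 15], [0, 0, 0], 70],
    [[0, 0, 20], [0, 0, 0], 70],
    [[0, 0, 20], [0, 0, 0], 70],
    [[0, 0, 20], [0, 0, 0], 70],
    [[0, 0, 20], [0, 0, 0], 70],
    [[0, 0, 20], [0, 0, 0], 70],
    [[0, 0, 20], [0, 0, 0], 70],
    [[0, 0, 20], [0, 0, 0], 70],
    [[0, 0, 0], [0, 0, 0], 70],
    [[0, 0, 0], [0, 0, 0], 70],
    [[0, 0, 0], [0, 0, 0], 70],
  ],
)

```text
time_s: 11.47
ee_pos: [0.5024, -0.2217, 0.2416]
orientation: [-0.0, 0.707, 0.707, -0.0]
force: [-0.5, -0.7, -0.5]
width: 0.0697
```

```bash
python3 - <<'E'
from h import *
im2,K2=shot("wrist","pics/w6.png"); im3,K3=shot("side","pics/s6.png"); o=bot.get_obs(); p=o["ee_pos"];print(p,o["force"],o["width"])
cv2.imwrite("pics/c6.png",np.hstack([cv2.resize(im3[120:220,240:360],(480,400)),im2[:400,150:450]])[:,:,::-1])
E
```

```text
[ 0.50206072 -0.22159229  0.24087513] [-0.22279439  0.00886859 -0.64121571] 0.07017820845876811
```

View pics/c6.png

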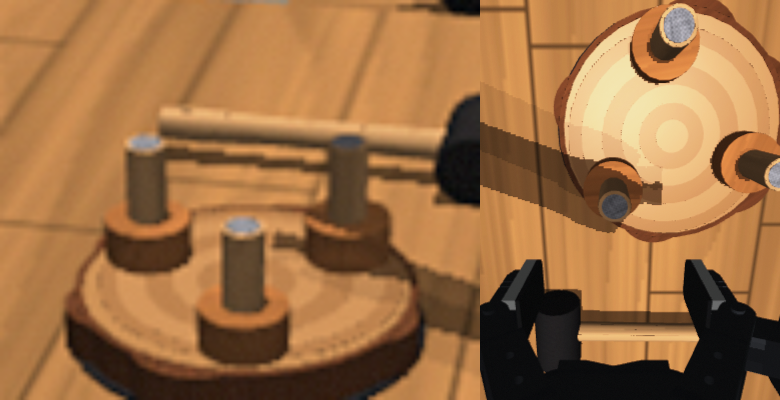

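The leg stands upright and as tall as the fitted ones in the side crop (about 80 rows of leg, against 76 and 83 on its neighbours), and the gripper is clear.

```bash
python3 -c "
from plant import bot
print(bot.close_job())"
```

```text
the job is handed in; nothing more can be done
None
```

The short leg is in the bare boss, released, and the job is handed in after about 11.6 s of robot time. No verdict is reported.

- **Fit:** I drew the leg from the board and located the hole with the wrist camera at about (0.503, −0.221). The tenon went in on the first gentle descent, so no search was needed.
- **Force:** I pressed in steps of 0.5 to 1 mm. The highest reading was about 19 N, against the 35 N limit. These are readings at the end of each call, so a brief peak between them would not show.
- **Seating:** Over the last 2 mm of commanded push the tool moved only about 0.3 mm while the force rose to 18.5 N, so I took the shoulder to be on the boss. I did not measure the gap directly. After release the pictures show the leg upright and about as tall as its two neighbours.
- **Disagreement:** Sliding down the bore read only about 3 to 5 N, below the 5 to 15 N you gave. The final height agrees with a flush shoulder to about 1 mm.
- **Other things:** The long leg, glue bottle, wax tin and mallet were never approached. I did not measure their positions again at the end.

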